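# Chill the carrot carrier and hold its door open

## Robot

A 6-joint arm with a two-finger parallel gripper is mounted at the origin on a cart in front of the work surface, level with it; the furniture and walls round the work are solid. World frame = base frame: x ahead of the robot, y to its left, z up, the work surface at z = 0. Lengths are in m, angles in degrees, forces in N, time in s.
With the tool pointing down it reaches from about 0.375 to 0.975 m from the base axis. Payload 3.8 kg.
Tool frame: the origin (TCP) lies at the very end of the fingers, on their centre line; the grasp point (between the pads) lies 19 mm behind it; x points along the fingers, y is the direction in which the jaws open and shut, and the axes are right-handed (so a half turn about x gives the same grasp; the last joint's range is limited). The gripper opens to 88 mm and grips with 3 to 60 N. Pads are 18 mm wide; open, the fingers measure 123 mm over their backs; the gripper's body (75 mm by 187 mm) begins 45 mm behind the grasp point.
Start: joints at [72.141, 15.12, 91.902, -0, 72.978, -2.114], TCP at [0.183, 0.65, 0.239] pointing down, gripper open.
Joint ranges: [-150.88, 150.88], [-54.13, 125.18], [17.81, 147.31], [-75.09, 255.09], [0, 152.58], [-146.25, 146.25]. Speed limits (degrees/s): [147.25, 147.25, 180, 180, 180, 180].

## Interface

Orientations are given as a 3x3 rotation matrix whose columns are the frame's x, y, z axes.
In Python, from cell import r gives the robot as it stands.
- The arm moves only by the tool move_arm, never from a script. Its argument "series" is a list that holds one entry, the list of rows, each a list of 5 numbers: the opening, from 0 (shut) to 1 (fully open), then the shift along the tool's x, y, z in cm, then the turn about the tool's x in degrees. A call has 1 to 12 rows; each row shifts and turns the commanded pose from where the row before left it, along the tool's axes as they then stand; what a row does not reach is not made up. A row lasts 1/8 s, in which the tool goes at most 62.5 mm and 10.7 degrees, less where a joint would pass 70% of its speed; a pose out of reach is approached as far as the arm can. A call is refused whole if a number of a shift passes 6.25 or a number of a turn 10.7, either way. A call with a gripper value outside its range is refused whole. The fingers move at their own pace and stop on an object; "newtons" is the grip in N (left out, the last holds). Time passes only in rows, so rows that do not move let the fingers close. It gives the time, the measured TCP pose, the force and the opening at its end, in the units of the state.
- r.sense(): the state, without advancing time (a new reading comes with each control period).
- r.get_image(name): name is "scene" or "top" or "wrist"; returns a dict with "frame" (400x640x3 uint8, red, green, blue), "range_z" (400x640 float32, m along the optical axis (not along the pixel's ray), 0 where there is no reading), "intrinsics" (3x3 intrinsics, pixels), "eye" and "orientation" of the camera in the world. Camera axes: x right, y down, z forward; pixel columns grow to the right and rows downward; lengths in m; the calibration is good to about 2 mm. The wrist camera is an equidistant fisheye: a pixel r from the principal point sees the ray r / f radians off the axis. A picture is of the moment at which its call begins.
- r.finish_job(): hands the job in, once; it reports no verdict.
The state is a dict: "time_s": time; "qpos": joint angles; "joint_vel": joint speeds; "joint_torque": joint torques, N m; "position": TCP position; "orientation": TCP orientation; "wrist_force": force on the tool from outside, world axes, zero at the start; "torque": the same for the moment, N m; "width": finger opening in m.
Only numpy, scipy, OpenCV 4.12 (cv2) and the standard library are available. Lean on these libraries where they do the work, as an engineer would, in place of code of your own. Each camera call takes 0.05 s, during which the arm holds its last target. There are 200 camera calls.

## Task

Get the grey food carrier ready for the cook to take the carrots out. First set the blue cold plate flat and square in the rimmed pocket on top of the carrier and let go of it; then squeeze the yellow safety catch fully together, after it the red bolt catch, and swing the white door (it has a black post to hold it by) past its click until it stands wide open, about at a right angle. The door closes by itself, so finish while still holding the door wide and still with the gripper's fingers on it, with the cold plate still seated; leave the tumbler, the jar and the carrot chunk where they stand.

Things in the scene. Friction and masses are not known exactly. Their poses are not given: they have to be found in the camera images.
- carrier: grey food carrier, fixed on the table, 200 (x) x 380 (y) x 130 mm; origin on the table, 50 mm towards +y from the middle of its footprint. Its -x side is the front with the door and faces the robot within about 9 degrees; +y is left. On top: pocket on the right, catches on the left. Only the catch paddles (tops at 190 mm) and the door's post rise over 140 mm
- pocket (a point): centre of the pocket's floor, on the carrier's top, 130 mm above the table; axes as the carrier's. The pocket is 74 (x) x 114 (y) mm inside with a rim 9 mm high and 9 mm thick
- cold_plate: blue hard cold plate, 0.3 kg or so, 70 (x) x 110 (y) x 16 mm, with an upright grip rib on the middle of its top: 50 mm long along its x, 18 mm thick along its y, reaching 54 mm above the underside. Origin: centre of the underside. Starts flat on the table right of the robot's middle; fits the pocket either way round (x along the pocket's x)
- safety_mid (a point): yellow safety catch: point midway between its two upright paddles, 165 mm above the table, 25 mm below their tops. The paddles face each other along the carrier's x axis, each 8 mm thick and 20 mm wide; 50 mm over their outer faces, 30 mm when squeezed. They are linked, so pushing one moves both
- safety (a joint): travel of each yellow paddle inwards in m: 0 as found, 0.010 fully squeezed; about 6 N moves them and they stay where they are left. It must be squeezed by more than 0.0075; until then it blocks the red catch
- bolt_mid (a point): red bolt catch: point midway between its two upright paddles, 165 mm above the table, 25 mm below their tops. Built like the yellow one, but its paddles face each other along the carrier's y axis
- bolt (a joint): travel of each red paddle inwards in m: 0 as found, 0.010 fully squeezed; about 6 N moves them and they stay where they are left. From 0.0075 the steel bar is clear of the door's hook; until then the door is locked
- gate_hinge (a point): point on the door's vertical hinge axis, at the left end of the door, 160 mm above the table; axes as the carrier's. Shut, the post lies from here along the carrier's -y axis
- gate (a joint): opening angle of the white door in rad: 0 shut, 1.6 at its stop. The door is 220 mm long, turns clockwise seen from above; its free end comes towards the robot (carrier's -x). A spring closes it with about 3 N at the post; a click at 0.6 to 1.0 rad takes about 5 N more. Let go just past the click it stays near 1 rad, which is not wide
- tumbler: plain greyish drinking tumbler, 75 mm wide, 100 mm high, standing left of the carrier; origin at the centre of its underside; leave it alone
- jar: clear jar with a green lid, 69 mm wide, 84 mm high, left of the carrier; origin at the centre of its underside; leave it alone
- chunk: orange carrot chunk, 44 x 67 x 41 mm, on the table right of the carrier; origin at the centre of its underside; leave it alone
- post (a point): black upright round post on the door's top edge, 18 mm in diameter, reaching 182 mm above the table (its foot collar ends at 132 mm), 110 mm from the hinge axis. This point: on the post's axis, 160 mm above the table. Its axes are the carrier's when the door is shut and turn with the door
- door: white door panel on the carrier's front, 220 mm long, 14 mm thick, its top edge 124 mm above the table, with the black post and a steel hook; origin on the hinge axis at the table's level, at the door's left end; shut, the door runs from there along its -y axis
Not all that is in view belongs to the job. There is more than one size of the cold_plate; the one meant has the size given above.

How it is judged (in metres and radians):
On the way, in this order (a step that is already met when the one before it is completed fails the run):
1. the cold plate lies flat and square in the pocket, let go, with both catches and the door as found (x of cold_plate in the frame of pocket between -0.004 and 0.004 m and y of cold_plate in the frame of pocket between -0.004 and 0.004 m and z of cold_plate in the frame of pocket between -0.0025 and 0.0025 m and angle between cold_plate's own z axis and vertical below 0.04 rad and angle between the x axis of cold_plate and the x axis of pocket, either way round below 0.08 rad and contact force between the fingers and cold_plate below 0.1 N and value of joint each of safety, bolt below 0.003 m and value of joint gate below 0.08 rad), for 0.2 s.
2. the yellow catch is squeezed, the red one not yet (value of joint safety above 0.0075 m and value of joint bolt below 0.004 m), for 0.1 s.
3. the red catch is squeezed, the door still shut (value of joint bolt above 0.0075 m and value of joint gate below 0.3 rad), for 0.1 s.
4. the door is swung past its click (value of joint gate above 1.05 rad), for 0.1 s.
At the end, for the whole second after the job is handed in: Door open over 1.25 rad and still (under 0.15 rad/s), fingers pressing on the door with over 1 N; both catches still over 0.006; cold plate in the pocket: within 4 mm of its centre along x and y, within 2.5 mm of its floor, tilt under 0.04 rad, under 0.08 rad from square (value of joint gate above 1.25 rad and velocity of joint gate between -0.15 and 0.15 rad/s and contact force between the fingers and door above 1 N and value of joint each of safety, bolt above 0.006 m and x of cold_plate in the frame of pocket between -0.004 and 0.004 m and y of cold_plate in the frame of pocket between -0.004 and 0.004 m and z of cold_plate in the frame of pocket between -0.0025 and 0.0025 m and angle between cold_plate's own z axis and vertical below 0.04 rad and angle between the x axis of cold_plate and the x axis of pocket, either way round below 0.08 rad); the arm keeps its last pose, push and grip.
It fails at once if the tumbler is displaced by over 25 mm (distance of tumbler from where it was at the start of the episode above 0.025 m).
It fails at once if the jar is displaced by over 25 mm (distance of jar from where it was at the start of the episode above 0.025 m).
It fails at once if the carrot chunk is displaced by over 25 mm (distance of chunk from where it was at the start of the episode above 0.025 m).
It also fails if it takes over 72 s, if anything falls off the work surface, if the arm or the gripper's body presses on something with over 40 N, if the wrist force passes 120 N, or if a joint passes its speed limit or range.

## Working session

There is one attempt and no reset: what is moved stays moved. The work goes in short steps, Python scripts to look and compute and a tool call to move; the robot and the scene stay as the last step left them, time stands still between calls to the robot, and variables do not carry over. Pictures are saved under pics/ and viewed, about 8 in all and at most 12, crops included, and the job is handed in when it is done.

Besides the shell and the picture viewer there is one more tool, called by a JSON object that holds its "api" and its "payload", one argument or row to a line. move_arm: Moves the arm, as the interface text tells. Its arguments: {"type":"object","properties":{"series":{"type":"array","items":{"type":"array","items":{"type":"array","items":{"type":"number"}}}},"newtons":{"type":"number"}},"required":["series"]}

```bash
mkdir -p pics; ls
cat > h.py <<'E'
import numpy as np,cv2
from cell import r
def grab(n):
    d=r.get_image(n); np.savez('%s.npz'%n,**d); return d
def cloud(d):
    K=np.array(d['intrinsics']);z=d['range_z'];v,u=np.mgrid[:z.shape[0],:z.shape[1]]
    P=np.stack([(u-K[0,2])/K[0,0]*z,(v-K[1,2])/K[1,1]*z,z],-1)
    return P@np.array(d['orientation']).T+np.array(d['eye'])
def save(n,im,s=1):
    cv2.imwrite('pics/'+n,cv2.resize(np.ascontiguousarray(im[...,::-1]),None,fx=s,fy=s))
E
python3 - <<'E'
from h import *
for n in ['top','scene']:
    d=grab(n);save(n+'0.png',d['frame']);print(n,d['intrinsics'],d['eye'],d['orientation'])
s=r.sense();print(s)
E
```

```text
pics
top [[425.51634588   0.         312.67822126]
 [  0.         425.51634588 187.58234163]
 [  0.           0.           1.        ]] [4.36995494e-01 2.69706088e-04 1.34614513e+00] [[ 0.02574209 -0.99724753  0.06953211]
 [-0.99956534 -0.02467731  0.01612951]
 [-0.01436924 -0.06991709 -0.99744931]]
scene [[393.87034649   0.         317.05121137]
 [  0.         393.87034649 198.63223277]
 [  0.           0.           1.        ]] [-0.51058323 -0.67302711  0.69262395] [[ 0.55698228 -0.35454747  0.75104383]
 [-0.83051419 -0.24224838  0.50155946]
 [ 0.00411251 -0.90311229 -0.42938477]]
{'time_s': 0.1, 'qpos': array([ 7.21404041e+01,  1.51665226e+01,  9.19724883e+01, -2.12791819e-03,
        7.29785938e+01, -2.11238354e+00]), 'joint_vel': array([ 0.01728325, -0.14794035, -0.21638887, -0.04690443,  0.01405485,
       -0.10745452]), 'joint_torque': array([ 1.29730674e-04, -5.03617144e+01, -3.58074760e+01,  7.30643445e-02,
        2.32422422e-02, -6.74027115e-05]), 'position': array([0.18298605, 0.64905591, 0.23750162]), 'orientation': array([[-5.95697955e-04,  2.71382512e-01,  9.62471390e-01],
       [-1.96456677e-03,  9.62469386e-01, -2.71383163e-01],
       [-9.99997893e-01, -2.05250171e-03, -4.01919779e-05]]), 'wrist_force': array([-0.15873418,  0.83282006,  0.46592973]), 'torque': array([ 0.06030621, -0.03249869,  0.01298366]), 'width': 0.08808440162317858}
```

View pics/top0.png

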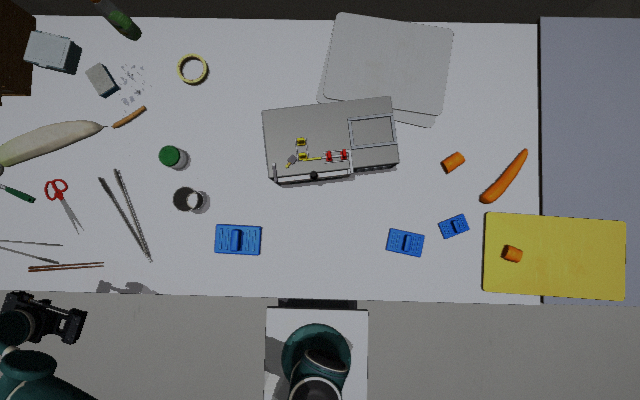

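View pics/scene0.png

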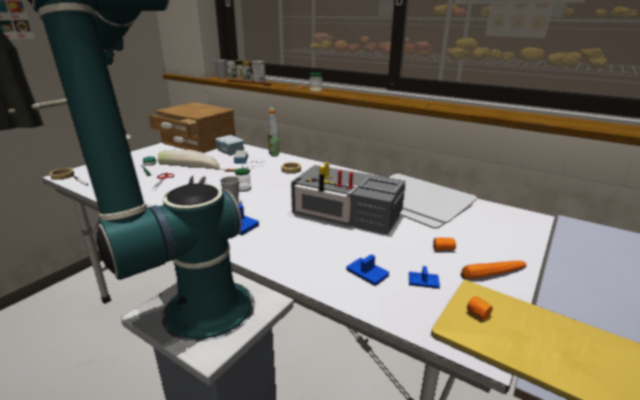

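The top view shows the carrier at about (330,140), and blue plates at (240,240), (405,242) and (453,226); the middle one looks like 110x70. The catches sit at about (302,148) for yellow and (337,156) for red, with the post at (314,175). The scene view agrees. Next I'll measure.

```bash
cat >> h.py <<'E'
def blobs(d,lo,hi,amin=8):
    hsv=cv2.cvtColor(d['frame'],cv2.COLOR_RGB2HSV); m=cv2.inRange(hsv,lo,hi)
    n,l,s,c=cv2.connectedComponentsWithStats(m); return [(l==i) for i in range(1,n) if s[i,4]>=amin]
def rect(p): 
    (c,s,a)=cv2.minAreaRect((p*1000).astype(np.float32)); return np.round(c,1),np.round(s,1),round(a,1)
def rays(d,uv,h):
    K=np.array(d['intrinsics']);uv=np.atleast_2d(uv).astype(float)
    q=np.c_[(uv-K[[0,1],[2,2]])/K[[0,1],[0,1]],np.ones(len(uv))]@np.array(d['orientation']).T
    e=np.array(d['eye']);return e+q*((h-e[2])/q[:,2:3])
E
python3 - <<'E'
from h import *
d=dict(np.load('top.npz'));C=cloud(d);f=d['frame']
for m in blobs(d,(100,120,60),(125,255,255),60):
    p=C[m];base=p[p[:,2]<.03];rib=p[p[:,2]>.04]
    print('blue',len(p),np.round(np.percentile(p[:,2],[5,50,98]),3),rect(base[:,:2]),rect(rib[:,:2]) if len(rib)>3 else '')
for nm,lo,hi in [('red',(0,150,80),(6,255,255)),('yel',(22,130,80),(32,255,255)),('red2',(172,150,80),(180,255,255))]:
    for m in blobs(d,lo,hi,5):
        v,u=np.nonzero(m)
        if 260<u.mean()<400 and 90<v.mean()<190: print(nm,len(u),u.mean().round(1),v.mean().round(1),u.min(),u.max(),v.min(),v.max(),np.round(np.median(C[m],0),3))
z=C[...,2];x=C[...,0]
m=(z>.115)&(z<.145)&(np.abs(C[...,1])<.35)&(x>.3)&(x<.9)
print('carr',rect(C[m][:,:2]),np.median(z[m]))
save('topcrop.png',f[85:195,250:410],5)
E
```

```text
blue 446 [0.007 0.012 0.043] (array([ 421.4, -420.6]), array([54.6, 87.8]), 22.4) (array([ 437.9, -215.6]), array([430.2,  35.9]), 85.5)
blue 1260 [0.014 0.019 0.071] (array([363. , 252.2]), array([141.5,  89.4]), 88.4) (array([383.4, 132. ]), array([ 63.5, 277.3]), 9.2)
blue 769 [0.01  0.015 0.055] (array([ 366.9, -269.8]), array([113.2,  69.4]), 79.2) (array([ 405.4, -139.8]), array([286.6,  48.7]), 73.4)
red 27 343.3 153.8 341 345 149 159 [ 0.614 -0.062  0.188]
red 35 328.2 155.6 326 331 151 160 [ 0.609 -0.021  0.186]
red 5 340.8 152.4 340 341 151 154 [ 0.625 -0.059  0.137]
yel 34 300.0 140.7 297 304 138 145 [0.649 0.058 0.184]
yel 67 306.3 157.1 299 320 153 160 [0.606 0.044 0.138]
yel 11 287.5 164.7 286 289 162 167 [0.584 0.093 0.137]
carr (array([663.7, -26.5]), array([219.6, 380.8]), 8.2) 0.12906822693881792
```

View pics/topcrop.png

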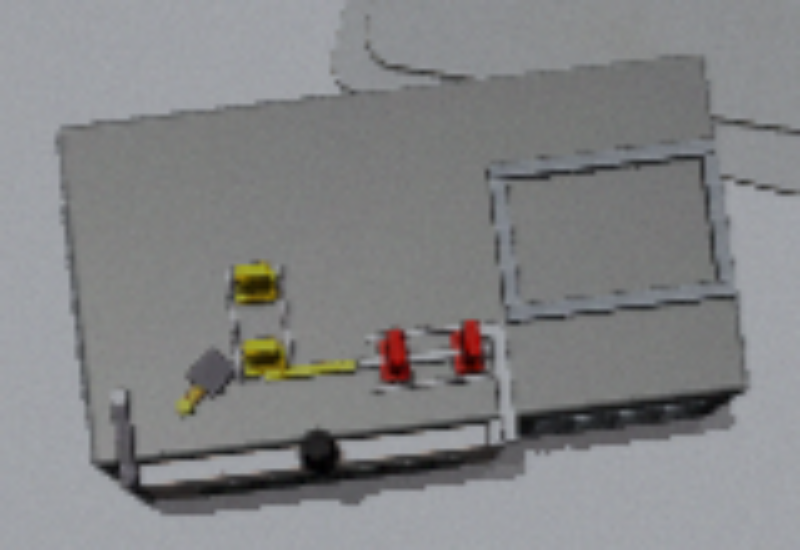

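{"api": "move_arm", "payload": {
  "series": [
    [[1,0,-3,4.6,0],[1,0,-3,4.6,0],[1,0,-3,4.6,0],[1,0,-3,4.6,0],[1,0,-3,4.6,0],[1,0,-3,4.6,0],[1,0,-5.3,2.2,0],[1,0,-5.3,2.2,0],[1,0,-5.3,2.2,0],[1,0,-5.3,2.2,0],[1,0,-5.3,2.2,0],[1,0,-5.3,2.2,0]]
  ]
}}

```text
time_s: 1.6
position: [0.4404, 0.0579, 0.2385]
orientation: [[0.0, 0.271, 0.963], [-0.0, 0.963, -0.271], [-1.0, 0.0, 0.0]]
wrist_force: [1.3, -0.1, -0.0]
width: 0.0881
```

```bash
cat >> h.py <<'E'
def plan(p,yaw=None):
    s=r.sense();R=np.array(s['orientation']);d=R.T@(np.array(p)-s['position'])*100
    y0=np.degrees(np.arctan2(R[1,1],R[0,1]))
    t=0 if yaw is None else -((yaw-y0+90)%180-90)
    print('pos',np.round(s['position'],4),'yaw',round(y0,2),'shift cm',np.round(d,2),'len',np.linalg.norm(d).round(1),'turn',round(t,2),'q',np.round(s['qpos'],0),'w',round(s['width'],4))
E
python3 - <<'E'
from h import *
d=dict(np.load('top.npz'))
def cr(c): return np.array(c)/5+[250,85]-.4
for nm,pts,h in [('pocket inner',[(507,185),(708,155),(722,285),(522,308)],.137),('carr',[(60,130),(705,57),(745,385)],.13),('post',[(320,440)],.182),('yel',[(256,272),(263,350)],.19),('red',[(394,338),(465,330)],.19)]:
    P=rays(d,cr(pts),h);print(nm,np.round(P*1000,1).tolist(),np.round(P.mean(0)*1000,1))
plan([.367,-.27,.15],79.2)
E
```

```text
pocket inner [[714.2, -85.5, 137.0], [734.3, -200.6, 137.0], [659.0, -209.5, 137.0], [643.0, -95.5, 137.0]] [ 687.6 -147.8  137. ]
carr [[742.4, 174.2, 130.0], [793.7, -199.2, 130.0], [602.6, -224.6, 130.0]] [712.9 -83.2 130. ]
post [[559.5, 17.6, 182.0]] [559.5  17.6 182. ]
yel [[650.5, 55.0, 190.0], [607.4, 50.0, 190.0]] [629.   52.5 190. ]
red [[615.8, -21.6, 190.0], [621.1, -60.3, 190.0]] [618.4 -41.  190. ]
pos [0.4404 0.0579 0.2385] yaw 74.27 shift cm [  8.85 -33.55   1.83] len 34.7 turn -4.93 q [  4. -11. 119.  -0.  72. -70.] w 0.0881
```

{"api": "move_arm", "payload": {
  "series": [
    [[1,0.5,-4.8,0.26,-0.7],[1,0.5,-4.8,0.26,-0.7],[1,0.5,-4.8,0.26,-0.7],[1,0.5,-4.8,0.26,-0.7],[1,0.5,-4.8,0.26,-0.7],[1,0.5,-4.8,0.26,-0.7],[1,0.5,-4.8,0.26,-0.7],[1,0,0,0,0],[1,0,0,0,0]]
  ]
}}

```text
time_s: 2.72
position: [0.3788, -0.2705, 0.2033]
orientation: [[-0.001, 0.189, 0.982], [0.001, 0.982, -0.189], [-1.0, 0.001, -0.001]]
wrist_force: [-0.2, 0.7, -0.1]
width: 0.0885
```

Run:
```python
from h import *
d=grab('wrist');save('wrist1.png',d['frame']);print(d['intrinsics'],d['eye'],d['orientation'])
d=grab('top');C=cloud(d)
plan([.367,-.27,.025],79.2)
```

```text
[[309.70691629   0.         324.68299801]
 [  0.         309.70691629 198.12924547]
 [  0.           0.           1.        ]] [ 0.30281691 -0.25510988  0.34858668] [[ 0.18926281  0.93511837  0.29955505]
 [ 0.98192571 -0.18062008 -0.05655344]
 [ 0.0012215   0.30484427 -0.95240143]]
pos [ 0.3793 -0.2699  0.2036] yaw 79.21 shift cm [17.86 -0.25 -1.2 ] len 17.9 turn 0.01 q [ -39.   -7.  119.    0.   68. -118.] w 0.0881
```

View pics/wrist1.png

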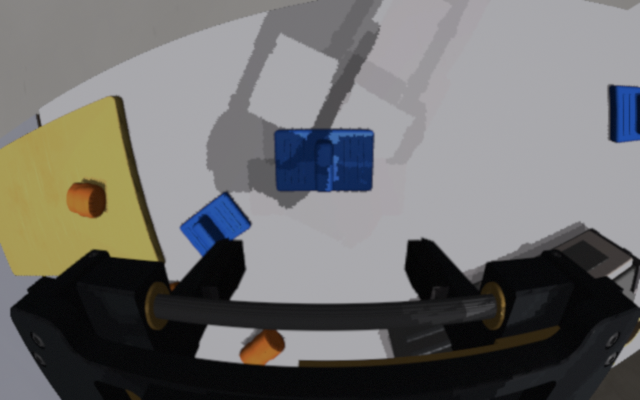

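The wrist view shows the plate squarely aligned at (324,160), with its rib at about (324,165).

```bash
cat >> h.py <<'E'
def fish(d,uv,h):
    K=np.array(d['intrinsics']);q=(np.atleast_2d(uv).astype(float)-K[[0,1],[2,2]])/K[0,0]
    t=np.linalg.norm(q,axis=1,keepdims=True);v=np.c_[q/np.maximum(t,1e-9)*np.sin(t),np.cos(t)]@np.array(d['orientation']).T
    e=np.array(d['eye']);return e+v*((h-e[2])/v[:,2:3])
E
python3 - <<'E'
from h import *
d=dict(np.load('wrist.npz'))
m=max((b for b in blobs(d,(100,120,30),(125,255,255),500) if 300<np.nonzero(b)[1].mean()<350),key=lambda b:b.sum())
v,u=np.nonzero(m);print(u.min(),u.max(),v.min(),v.max())
for h in (.012,.016): print('plate',rect(fish(d,np.c_[u,v],h)[:,:2]))
# rib top edges by hand: approx columns 317..332
print(fish(d,[(324.5,140),(317,140),(332,140)],.054)*1000)
g=cv2.cvtColor(d['frame'],cv2.COLOR_RGB2GRAY)
for row in (146,155,170): print(row,g[row,305:345].tolist())
E
```

```text
275 372 129 190
plate (array([ 365.1, -268. ]), array([107.9,  68.9]), 79.1)
plate (array([ 364.4, -267.9]), array([106.6,  68.1]), 79.1)
[[ 338.34282769 -261.76846478   54.        ]
 [ 336.97799825 -268.78337754   54.        ]
 [ 339.68630128 -254.74920407   54.        ]]
146 [31, 31, 32, 30, 30, 30, 32, 32, 30, 27, 24, 26, 26, 31, 30, 35, 38, 40, 41, 40, 40, 41, 41, 42, 40, 38, 34, 32, 35, 43, 44, 46, 45, 46, 46, 44, 45, 44, 41, 40]
155 [29, 30, 31, 31, 30, 30, 30, 30, 29, 26, 25, 27, 28, 33, 41, 42, 43, 44, 43, 44, 45, 45, 46, 46, 42, 40, 35, 36, 50, 67, 68, 59, 50, 46, 45, 44, 43, 43, 40, 40]
170 [40, 39, 40, 41, 41, 39, 40, 38, 38, 35, 29, 26, 28, 30, 29, 31, 31, 30, 31, 30, 30, 39, 57, 74, 77, 67, 57, 53, 63, 78, 85, 82, 68, 47, 38, 39, 39, 38, 35, 35]
```

{"api": "move_arm", "payload": {
  "newtons": 30,
  "series": [
    [[1,4,-0.16,-1.34,0],[1,4,0,0,0],[1,4,0,0,0],[1,3,0,0,0],[1,1.9,0,0,0],[1,1,0,0,0],[1,0,0,0,0],[0,0,0,0,0],[0,0,0,0,0],[0,0,0,0,0],[0,0,0,0,0],[0,0,0,0,0]]
  ]
}}

```text
time_s: 4.32
position: [0.3657, -0.2702, 0.0248]
orientation: [[0.0, 0.188, 0.982], [-0.0, 0.982, -0.188], [-1.0, -0.0, 0.0]]
wrist_force: [0.4, 0.1, -0.0]
width: 0.0401
```

Run:
```python
from h import *
plan([.3655,-.269,.024],79.1); print(r.sense()['wrist_force'])
```

```text
pos [ 0.3657 -0.2702  0.0248] yaw 79.15 shift cm [ 0.08  0.12 -0.04] len 0.1 turn 0.05 q [ -40.    6.  129.   -0.   46. -119.] w 0.0401
[ 0.41131083  0.09676852 -0.00516797]
```

{"api": "move_arm", "payload": {
  "series": [
    [[0,0,0,0,0],[0,0,0,0,0],[0,0,0,0,0],[0,0,0,0,0],[0,-1,0,0,0],[0,-3,0,0,0],[0,-5,0,0,0],[0,-5,0,0,0],[0,-5,0,0,0],[0,-3,0,0,0],[0,0,0,0,0]]
  ]
}}

```text
time_s: 5.7
position: [0.3671, -0.2713, 0.248]
orientation: [[0.005, 0.188, 0.982], [-0.004, 0.982, -0.188], [-1.0, -0.003, 0.006]]
wrist_force: [0.8, 0.8, -2.6]
width: 0.0183
```

Run:
```python
from h import *
plan([.66,-.155,.245],98); print(r.sense()['wrist_force'])
d=dict(np.load('top.npz')); C=cloud(d); z=C[...,2]; save('x.png',d['frame'][85:195,250:410],5)
g=cv2.cvtColor(d['frame'],cv2.COLOR_RGB2GRAY)
for v in (118,130,140): print(v,g[v,340:400].tolist())
```

```text
pos [ 0.3671 -0.2713  0.248 ] yaw 79.16 shift cm [ 0.39 16.94 26.58] len 31.5 turn -18.84 q [ -40.  -10.  117.   -0.   72. -119.] w 0.0183
[ 0.76906109  0.84294224 -2.56557369]
118 [131, 129, 128, 132, 135, 132, 129, 113, 138, 128, 122, 134, 128, 128, 131, 131, 134, 135, 135, 135, 132, 145, 144, 139, 137, 129, 94, 73, 57, 47, 38, 45, 42, 60, 79, 84, 104, 71, 112, 120, 120, 119, 121, 124, 122, 124, 124, 123, 123, 125, 54, 137, 137, 137, 150, 151, 153, 154, 151, 153]
130 [134, 134, 133, 134, 134, 132, 133, 132, 126, 143, 143, 143, 103, 126, 132, 129, 132, 128, 130, 132, 129, 127, 130, 131, 132, 130, 128, 128, 130, 125, 131, 130, 128, 127, 131, 126, 128, 126, 131, 128, 130, 126, 127, 127, 126, 127, 125, 128, 126, 122, 127, 124, 86, 131, 132, 119, 162, 170, 172, 176]
140 [133, 134, 135, 134, 137, 134, 133, 134, 130, 133, 94, 131, 136, 108, 127, 133, 129, 133, 131, 130, 129, 132, 131, 133, 130, 130, 132, 131, 131, 133, 130, 131, 128, 130, 131, 131, 129, 130, 129, 130, 130, 129, 132, 129, 129, 129, 127, 127, 128, 127, 130, 124, 128, 62, 139, 143, 143, 169, 175, 172]
```

{"api": "move_arm", "payload": {
  "series": [
    [[0,0,1.4,2.2,0],[0,0,2.8,4.4,0],[0,0,2.8,4.4,0],[0,0,2.8,4.4,0],[0,0,2.8,4.4,0],[0,0,2.8,4.4,0],[0,0,1.4,2.2,-5],[0,0,0,0,-7],[0,0,0,0,-5],[0,0,0,0,-1.8],[0,0,0,0,0],[0,0,0,0,0]]
  ]
}}

```text
time_s: 7.2
position: [0.6562, -0.1548, 0.2441]
orientation: [[-0.001, -0.137, 0.991], [0.0, 0.991, 0.137], [-1.0, 0.0, -0.001]]
wrist_force: [-0.2, 0.3, -2.4]
width: 0.0173
```

Run:
```python
from h import *
plan([.6876,-.1478,.20],98)
d=grab('wrist');save('wrist2.png',d['frame']);print(d['eye'],d['orientation'])
```

```text
pos [ 0.6562 -0.1548  0.2441] yaw 97.9 shift cm [4.41 0.26 3.21] len 5.5 turn -0.1 q [ -15.   15.   92.   -0.   74. -113.] w 0.0173
[ 0.57956578 -0.16519425  0.38944472] [[-1.37220549e-01  9.43327105e-01  3.02166336e-01]
 [ 9.90540499e-01  1.30618572e-01  4.20512505e-02]
 [ 1.99549273e-04  3.05078289e-01 -9.52327254e-01]]
```

View pics/wrist2.png

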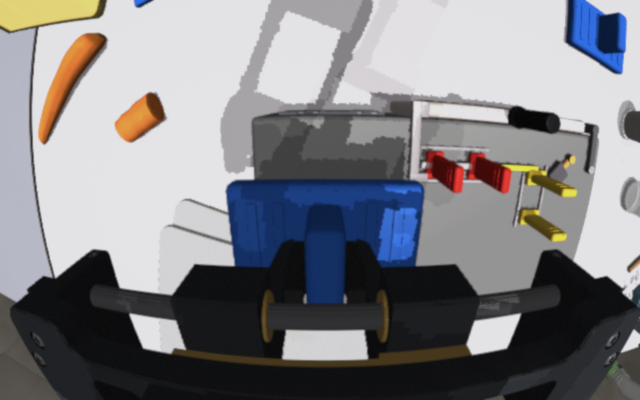

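The held plate hides the pocket. I'll push the tool 11 cm further so the wrist camera sees the pocket in front of it.

{"api": "move_arm", "payload": {
  "series": [
    [[0,0,0,2,0],[0,0,0,5,0],[0,0,0,5,0],[0,0,0,2,0],[0,0,0,0,0],[0,0,0,0,0],[0,0,0,0,0]]
  ]
}}

```text
time_s: 8.12
position: [0.7944, -0.1358, 0.2451]
orientation: [[-0.0, -0.138, 0.99], [-0.0, 0.99, 0.138], [-1.0, -0.0, -0.0]]
wrist_force: [-0.4, -1.0, -1.9]
width: 0.018
```

Run:
```python
from h import *
plan([.6876,-.1478,.20],98)
d=grab('wrist');save('wrist3.png',d['frame'][40:290,180:600],1.9);print(d['eye'],d['orientation'])
```

```text
pos [ 0.7944 -0.1358  0.2451] yaw 97.92 shift cm [  4.52   0.28 -10.74] len 11.7 turn -0.08 q [ -11.   29.   72.   -0.   79. -109.] w 0.018
[ 0.71759065 -0.14614011  0.39043127] [[-1.37618992e-01  9.43071571e-01  3.02782141e-01]
 [ 9.90485219e-01  1.31095345e-01  4.18693269e-02]
 [-2.07557441e-04  3.05663250e-01 -9.52139661e-01]]
```

View pics/wrist3.png

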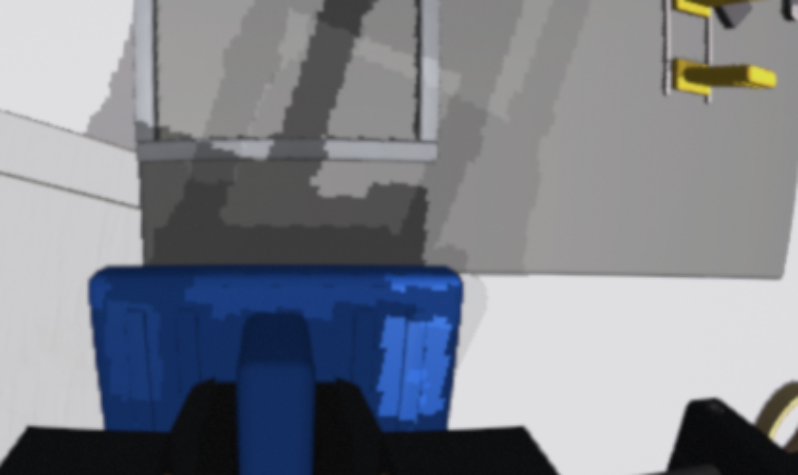

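Run:
```python
from h import *
d=dict(np.load('wrist.npz'));f=d['frame'];save('wrist4.png',f[0:140,220:620],2)
b=f[...,2].astype(int)-f[...,0]
m=((b>8)&(b<40)&(f[...,2]>70)).astype(np.uint8)*255
m=cv2.cvtColor(m,cv2.COLOR_GRAY2RGB);m[::10,::10]=(255,0,0)
save('m.png',np.vstack([cv2.resize(f[0:140,220:620],None,fx=2,fy=2),cv2.resize(m[0:140,220:620],None,fx=2,fy=2)]))
```

```text
(no output)
```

View pics/m.png

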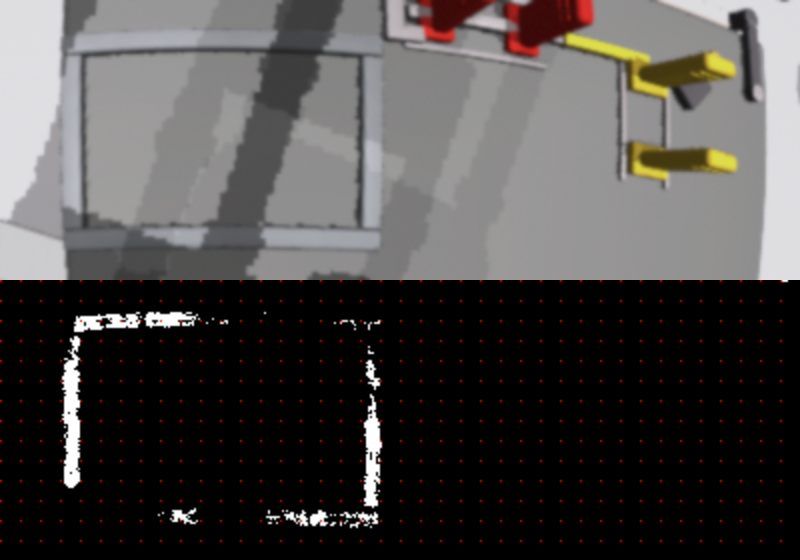

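Run:
```python
from h import *
d=dict(np.load('wrist.npz'))
def q(pts,o,s,h): return fish(d,np.array(pts)/s+o-.25,h)*1000
for n,p in [('out',[(68,34),(382,33),(380,247),(64,249)]),('in',[(84,53),(361,51),(361,227),(83,228)])]:
    P=q(p,[220,0],2,.139)[:,:2];e=np.diff(np.r_[P,P[:1]],axis=0)
    print(n,P.round(1).tolist(),'c',P.mean(0).round(1),'sides',np.linalg.norm(e,axis=1).round(1),'yaw x',np.degrees(np.arctan2(*(P[2]+P[3]-P[0]-P[1])[[1,0]])).round(2) if 0 else np.degrees(np.arctan2((P[3]-P[0]+P[2]-P[1])[1],(P[3]-P[0]+P[2]-P[1])[0])).round(2),'yaw y',np.degrees(np.arctan2((P[1]-P[0]+P[2]-P[3])[1],(P[1]-P[0]+P[2]-P[3])[0])).round(2))
P=q([(90,271),(462,271)],[180,40],1.9,.236)[:,:2];print('plate front edge',P.round(1),P.mean(0),'rel tool',r.sense()['orientation'][:2].T@(P.mean(0)/1000-r.sense()['position'][:2]))
print('yel tops',q([(727,68),(729,160)],[220,0],2,.19).round(1).tolist(),'red',q([(480,0),(572,20)],[220,0],2,.19).round(1).tolist())
```

```text
out [[652.6, -213.2], [633.3, -86.9], [723.6, -74.4], [742.7, -203.1]] c [ 688.  -144.4] sides [127.8  91.1 130.1  90.7] yaw x 7.13 yaw y 98.57
in [[660.5, -205.3], [643.4, -94.7], [716.8, -83.9], [733.3, -196.1]] c [ 688.5 -145. ] sides [111.9  74.2 113.4  73.3] yaw x 7.77 yaw y 98.57
plate front edge [[ 765.1 -192.1]
 [ 750.7  -88.7]] [ 757.93750604 -140.38033624] rel tool [-6.57847187e-06  4.85463181e-04 -3.68030045e-02]
yel tops [[610.3, 55.1, 190.0], [650.1, 61.0, 190.0]] red [[628.0, -65.7, 190.0], [622.6, -28.0, 190.0]]
```

The pocket centre comes out at about (688.3,-145.5) mm, yaw 8.2°. The rim sizes match, and the top camera agrees within 2 mm.

{"api": "move_arm", "payload": {
  "series": [
    [[0,0,0.2,-2.6,-0.3],[0,0,0.26,-4,0],[0,0,0,-3,0],[0,1,0,-0.98,0],[0,3,0,0,0],[0,2,0,0,0],[0,1,0,0,0],[0,0,0,0,0],[0,0,0,0,0],[0,0,0,0,0]]
  ]
}}

```text
time_s: 9.43
position: [0.6908, -0.1461, 0.1761]
orientation: [[0.002, -0.144, 0.99], [-0.001, 0.99, 0.144], [-1.0, -0.001, 0.002]]
wrist_force: [-0.3, 0.5, -1.8]
width: 0.0177
```

Run:
```python
from h import *
plan([.6889,-.1459,.155],98.2)
d=grab('wrist');save('wrist5.png',d['frame'][100:260,200:440],3.3);print(d['eye'])
np.savez('w5.npz',**d)
```

```text
pos [ 0.6908 -0.1461  0.1761] yaw 98.26 shift cm [ 2.1   0.05 -0.19] len 2.1 turn 0.06 q [ -14.   21.   91.   -0.   68. -112.] w 0.0177
[ 0.61373867 -0.15682178  0.32112129]
```

View pics/wrist5.png

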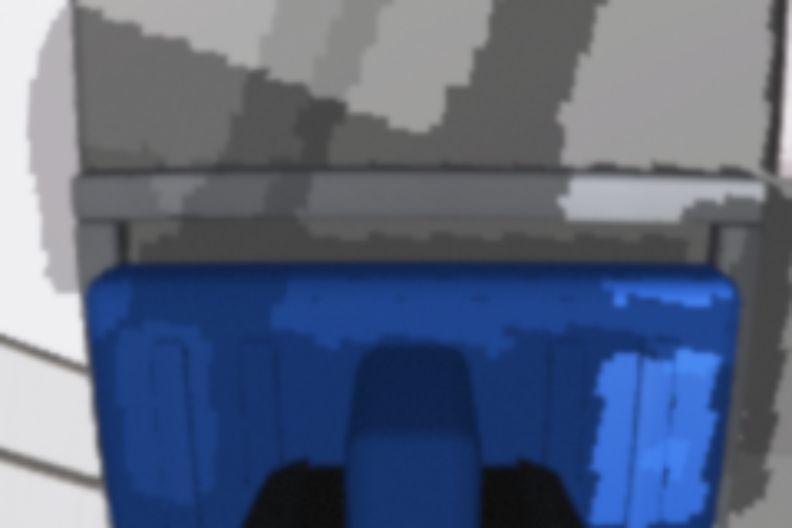

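Run:
```python
from h import *
d=dict(np.load('w5.npz'));s=r.sense();R=np.array(s['orientation']);p=s['position']
def q(pts,h): return ((fish(d,np.array(pts)/3.3+[200,100]-.35,h)-p)@R*1000).round(1)[:,1:].tolist()
print('rim outer',q([(76,174),(762,176)],.139));print('rim front inner',q([(130,219),(700,219)],.139))
print('side inner',q([(123,230),(714,230)],.139))
print('plate bottom front',q([(120,265),(420,265),(710,265)],.151),'top',q([(90,285),(420,285),(739,285)],.167), q([(100,440),(728,440)],.167))
```

```text
rim outer [[-62.6, -48.4], [65.6, -48.1]]
rim front inner [[-52.5, -39.6], [53.8, -39.6]]
side inner [[-54.0, -37.5], [56.8, -37.6]]
plate bottom front [[-51.5, -33.8], [1.5, -33.5], [52.8, -33.8]] top [[-52.0, -34.6], [1.4, -34.4], [53.1, -34.6]] [[-53.2, -7.2], [54.1, -7.2]]
```

{"api": "move_arm", "payload": {
  "series": [
    [[0,0.5,0.09,-0.32,0],[0,0.4,0,0,0],[0,0,0,0,0],[0,0,0,0,0],[0,0,0,0,0]]
  ]
}}

```text
time_s: 10.1
position: [0.6867, -0.1455, 0.1659]
orientation: [[0.0, -0.144, 0.99], [-0.0, 0.99, 0.144], [-1.0, -0.0, 0.0]]
wrist_force: [-0.3, 0.1, -2.3]
width: 0.0176
```

Run:
```python
from h import *
plan([.6877,-.1457,.155],98.2)
d=grab('wrist');save('wrist6.png',d['frame'][100:260,200:440],3.3)
np.savez('w6.npz',**d)
```

```text
pos [ 0.6867 -0.1455  0.1659] yaw 98.26 shift cm [ 1.09 -0.03  0.09] len 1.1 turn 0.06 q [ -14.   21.   92.   -0.   67. -112.] w 0.0176
```

View pics/wrist6.png

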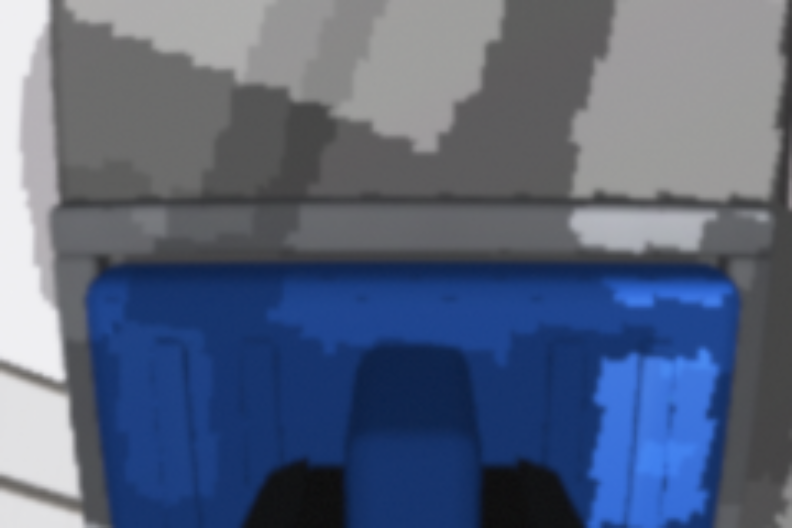

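Run:
```python
from h import *
d=dict(np.load('w6.npz'));s=r.sense();R=np.array(s['orientation']);p=s['position']
def q(pts,h): return ((fish(d,np.array(pts)/3.3+[200,100]-.35,h)-p)@R*1000).round(1)[:,1:].tolist()
print('rim outer',q([(53,206),(772,206)],.139));print('rim front inner',q([(130,254),(700,254)],.139))
print('side inner',q([(102,260),(730,260)],.139))
print('plate bottom front',q([(120,265),(420,265),(710,265)],.141),'top',q([(90,285),(420,285),(739,285)],.157))
```

```text
rim outer [[-63.9, -44.5], [64.4, -44.5]]
rim front inner [[-50.0, -35.5], [51.4, -35.5]]
side inner [[-55.3, -34.4], [57.2, -34.4]]
plate bottom front [[-51.4, -34.0], [1.6, -33.7], [52.8, -34.0]] top [[-51.9, -34.8], [1.4, -34.6], [53.1, -34.8]]
```

{"api": "move_arm", "payload": {
  "series": [
    [[0,0.1,0,0.06,0],[0,0.3,0,0,0],[0,0.3,0,0,0],[0,0.3,0,0,0],[0,0,0,0,0],[0,0,0,0,0]]
  ]
}}

```text
time_s: 10.9
position: [0.6872, -0.1454, 0.1556]
orientation: [[-0.0, -0.144, 0.99], [0.0, 0.99, 0.144], [-1.0, 0.0, -0.0]]
wrist_force: [0.2, -0.0, -2.8]
width: 0.0177
```

{"api": "move_arm", "payload": {
  "series": [
    [[0,0.15,0,0,0],[0,0,0,0,0],[0,0,0,0,0]]
  ]
}}

```text
time_s: 11.28
position: [0.6873, -0.1455, 0.1547]
orientation: [[0.001, -0.144, 0.99], [-0.0, 0.99, 0.144], [-1.0, -0.0, 0.001]]
wrist_force: [-0.5, -0.3, 0.8]
width: 0.0181
```

The plate touched down at the expected height. I'll release it and lift.

{"api": "move_arm", "payload": {
  "series": [
    [[0.5,0,0,0,0],[0.5,0,0,0,0],[0.5,0,0,0,0],[0.5,0,0,0,0],[0.5,0,0,0,0],[0.5,-2,0,0,0],[0.5,-4,0,0,0],[0.5,-4,0,0,0],[0.8,0,0,3,0],[0.8,0,0,4,0],[0.8,0,0,0,0],[0.8,0,0,0,0]]
  ]
}}

```text
time_s: 12.78
position: [0.7562, -0.1354, 0.2549]
orientation: [[-0.0, -0.144, 0.99], [-0.0, 0.99, 0.144], [-1.0, -0.0, -0.0]]
wrist_force: [-0.4, 0.6, 0.0]
width: 0.0704
```

Run:
```python
from h import *
plan([.629,.055,.245],8)
d=grab('wrist');np.savez('w7.npz',**d);save('wrist7.png',d['frame'][0:300,160:610],1.75)
```

```text
pos [ 0.7562 -0.1354  0.2549] yaw 98.27 shift cm [ 0.98 20.67 -9.85] len 22.9 turn -89.73 q [ -12.   25.   77.   -0.   78. -110.] w 0.0704
```

View pics/wrist7.png

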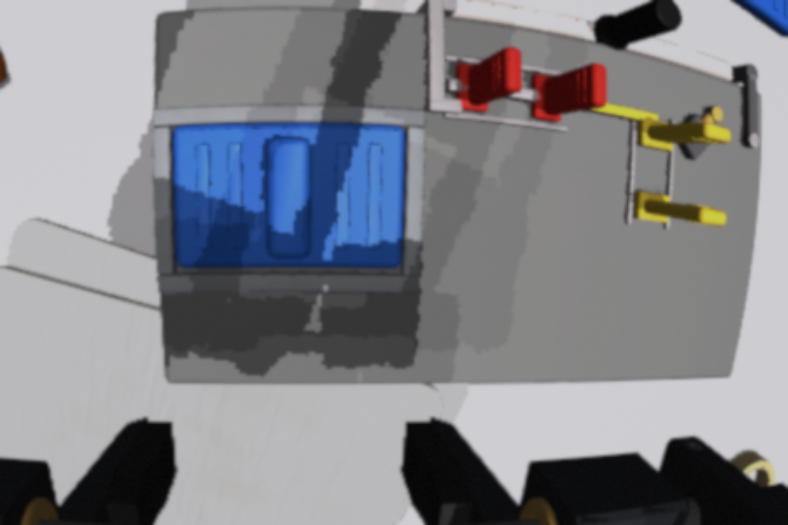

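The plate sits flush in the pocket, at crop (173-407, 125-268) inside the rim. Now the catch and post positions.

Run:
```python
from h import *
d=dict(np.load('w7.npz'));th=np.radians(8.2);pc=np.array([688,-145.5])
A=np.array([[np.cos(th),np.sin(th)],[-np.sin(th),np.cos(th)]])
def q(pts,h): return fish(d,np.array(pts)/1.75+[160,0]-.3,h)[:,:2]*1000
for n,p,h in [('red',[(513,69),(598,85)],.19),('yel',[(717,132),(713,216)],.19),('post',[(663,15)],.182),('plate',[(290,187)],.184),('plate corners',[(175,130),(403,127),(403,266),(177,268)],.146)]:
    P=q(p,h);print(n,P.round(1).tolist(),'mid',P.mean(0).round(1),'carrier rel pocket',(A@(P.mean(0)-pc)).round(1))
d=dict(np.load('top.npz'))
for n,P in [('topyel',[629,52.5]),('topred',[618.4,-41]),('toppost',[559.5,17.6])]: print(n,(A@(np.array(P)-pc)).round(1))
```

```text
red [[617.4, -64.4], [612.0, -23.7]] mid [614.7 -44.1] carrier rel pocket [-58.1 110.9]
yel [[610.0, 50.4], [651.0, 56.6]] mid [630.5  53.5] carrier rel pocket [-28.6 205.2]
post [[560.3, 15.0]] mid [560.3  15. ] carrier rel pocket [-103.5  177.1]
plate [[682.6, -145.3]] mid [ 682.6 -145.3] carrier rel pocket [-5.3  1. ]
plate corners [[662.9, -202.1], [646.2, -97.4], [711.8, -86.1], [728.4, -193.4]] mid [ 687.3 -144.8] carrier rel pocket [-0.6  0.8]
topyel [-30.2 204.4]
topred [-54.  113.4]
toppost [-103.9  179.8]
```

{"api": "move_arm", "payload": {
  "series": [
    [[0.8,0,5.1,-2.45,0],[0.8,0,5.1,-2.45,0],[0.8,0,5.1,-2.45,0],[0.8,0,5.1,-2.45,0],[0.8,0,0,0,10],[0.8,0,0,0,10],[0.8,0,0,0,10],[0.8,0,0,0,10],[0.8,0,0,0,10],[0.8,0,0,0,10],[0.8,0,0,0,10],[0.8,0,0,0,10]]
  ]
}}

```text
time_s: 14.32
position: [0.6292, 0.0519, 0.255]
orientation: [[0.001, 0.952, 0.307], [-0.0, 0.307, -0.952], [-1.0, 0.0, 0.0]]
wrist_force: [0.3, 0.6, 0.2]
width: 0.0704
```

{"api": "move_arm", "payload": {
  "series": [
    [[0.8,0,0,0,10],[0.8,0,0,0,0],[0.8,0,0,0,0]]
  ]
}}

```text
time_s: 14.7
position: [0.6297, 0.0522, 0.2546]
orientation: [[0.0, 0.989, 0.146], [-0.0, 0.146, -0.989], [-1.0, 0.0, 0.0]]
wrist_force: [0.3, 0.3, 0.6]
width: 0.0708
```

Run:
```python
from h import *
plan([.630,.053,.160],8.2)
d=grab('wrist');np.savez('w8.npz',**d);save('wrist8.png',d['frame'],1.2)
```

```text
pos [0.6297 0.0522 0.2546] yaw 8.4 shift cm [ 9.46  0.03 -0.08] len 9.5 turn 0.2 q [ 2. 10. 96. -0. 74. -6.] w 0.0708
```

View pics/wrist8.png

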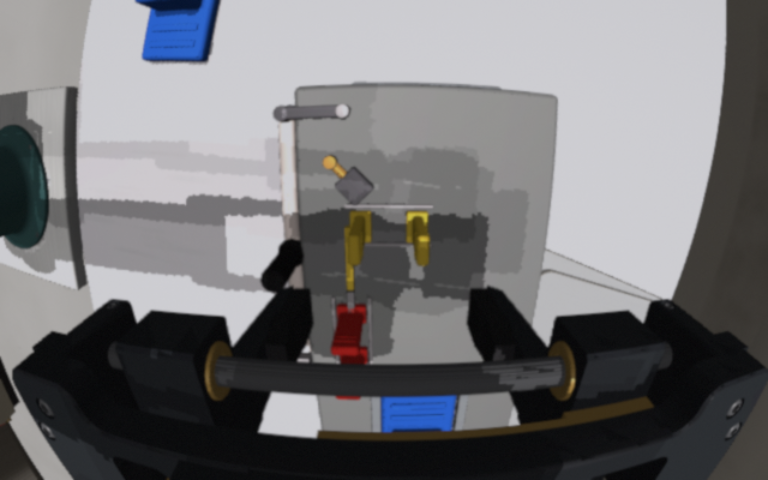

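{"api": "move_arm", "payload": {
  "newtons": 25,
  "series": [
    [[0.8,3,0,-0.08,0],[0.8,3,0,0,0],[0.8,2.5,0,0,0],[0.8,1,0,0,0],[0.8,0,0,0,0],[0.3,0,0,0,0],[0.3,0,0,0,0],[0.3,0,0,0,0],[0.3,0,0,0,0],[0.3,0,0,0,0],[0.3,0,0,0,0],[0.3,0,0,0,0]]
  ]
}}

```text
time_s: 16.25
position: [0.6289, 0.053, 0.1603]
orientation: [[-0.002, 0.99, 0.144], [-0.001, 0.144, -0.99], [-1.0, -0.002, 0.0]]
wrist_force: [-4.3, -0.6, 5.1]
width: 0.0284
```

{"api": "move_arm", "payload": {
  "series": [
    [[0.3,0,0,0,0],[0.3,0,0,0,0],[0.3,0,0,0,0]]
  ]
}}

```text
time_s: 16.62
position: [0.6289, 0.053, 0.1603]
orientation: [[-0.002, 0.99, 0.144], [-0.0, 0.144, -0.99], [-1.0, -0.002, 0.0]]
wrist_force: [-4.6, -1.1, 4.7]
width: 0.0289
```

The yellow catch is squeezed: the fingers stopped at 29 mm. Next the red one.

{"api": "move_arm", "payload": {
  "series": [
    [[0.8,0,0,0,0],[0.8,0,0,0,0],[0.8,0,0,0,0],[0.8,0,0,0,0],[0.8,0,0,0,0],[0.8,-3,0,0,0],[0.8,-4,0,0,0],[0.8,-2,0,0,-5],[0.8,0,-1.33,4.66,0],[0.8,0,-1.33,4.66,0],[0.8,0,0,0,-10],[0.8,0,0,0,-10]]
  ]
}}

```text
time_s: 18.12
position: [0.6254, -0.0445, 0.2492]
orientation: [[-0.0, 0.834, 0.552], [0.0, 0.552, -0.834], [-1.0, 0.0, -0.0]]
wrist_force: [-0.7, -0.6, 0.4]
width: 0.0706
```

{"api": "move_arm", "payload": {
  "series": [
    [[0.8,0,0,0,-10],[0.8,0,0,0,-10],[0.8,0,0,0,-10],[0.8,0,0,0,-10],[0.8,0,0,0,-10],[0.8,0,0,0,-10],[0.8,0,0,0,-5],[0.8,0,0,0,0],[0.8,0,0,0,0]]
  ]
}}

```text
time_s: 19.25
position: [0.6255, -0.0435, 0.2492]
orientation: [[-0.0, -0.142, 0.99], [0.0, 0.99, 0.142], [-1.0, 0.0, -0.0]]
wrist_force: [0.1, -0.8, 0.6]
width: 0.0703
```

Run:
```python
from h import *
plan([.616,-.043,.160],98.2)
d=grab('wrist');np.savez('w9.npz',**d);save('wrist9.png',d['frame'][60:310,160:560],2)
```

```text
pos [ 0.6255 -0.0435  0.2492] yaw 98.17 shift cm [ 8.92  0.19 -0.93] len 9.0 turn -0.03 q [  -6.   10.   97.    0.   73. -104.] w 0.0703
```

View pics/wrist9.png

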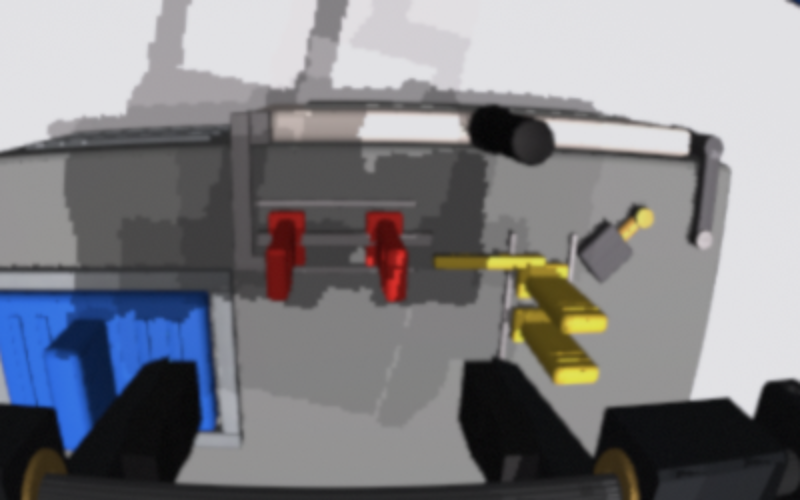

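The red paddle tops are at about (279,275) and (393,275) in the crop, the post top at (531,141), and the yellow paddles stand closed together.

Run:
```python
from h import *
d=dict(np.load('w9.npz'))
def q(pts,h): return (fish(d,np.array(pts)/2+[160,60]-.25,h)[:,:2]*1000).round(1)
P=q([(279,275),(393,275)],.19);print('red tops',P.tolist(),P.mean(0))
print('ends',q([(279,250),(279,299),(393,250),(393,299)],.19).tolist())
print('post',q([(531,141)],.182)); print('yel',q([(585,322),(577,374)],.19).tolist())
```

```text
red tops [[615.6, -62.5], [610.0, -23.3]] [612.8 -42.9]
ends [[606.7, -63.6], [624.4, -61.5], [601.1, -24.9], [618.8, -21.8]]
post [[556.3  18.6]]
yel [[617.9, 53.0], [639.5, 56.2]]
```

{"api": "move_arm", "payload": {
  "series": [
    [[0.8,3,0.2,-1.08,0],[0.8,3,0,0,0],[0.8,2,0,0,0],[0.8,0.9,0,0,0],[0.8,0,0,0,0],[0.3,0,0,0,0],[0.3,0,0,0,0],[0.3,0,0,0,0],[0.3,0,0,0,0],[0.3,0,0,0,0],[0.3,0,0,0,0],[0.3,0,0,0,0]]
  ]
}}

```text
time_s: 20.8
position: [0.6153, -0.0426, 0.1614]
orientation: [[0.002, -0.144, 0.99], [0.001, 0.99, 0.144], [-1.0, 0.0, 0.002]]
wrist_force: [0.3, 3.8, 4.7]
width: 0.0283
```

{"api": "move_arm", "payload": {
  "series": [
    [[0.3,0,0,0,0],[0.3,0,0,0,0],[0.3,0,0,0,0]]
  ]
}}

```text
time_s: 21.18
position: [0.6152, -0.0427, 0.1614]
orientation: [[0.002, -0.144, 0.99], [0.001, 0.99, 0.144], [-1.0, 0.0, 0.002]]
wrist_force: [-0.5, 3.7, 5.3]
width: 0.029
```

{"api": "move_arm", "payload": {
  "series": [
    [[0.7,0,0,0,0],[0.7,0,0,0,0],[0.7,0,0,0,0],[0.7,0,0,0,0],[0.7,0,0,0,0],[0.7,-3,0,0,0],[0.7,-4,0,0,0],[0.7,-1,0,0,0],[0.7,0,3.38,-2.34,0],[0.7,0,3.38,-2.34,0],[0.7,0,0,0,10],[0.7,0,0,0,10]]
  ]
}}

```text
time_s: 22.68
position: [0.5575, 0.0176, 0.2389]
orientation: [[-0.002, 0.208, 0.978], [-0.0, 0.978, -0.208], [-1.0, -0.0, -0.001]]
wrist_force: [0.5, -0.1, 0.4]
width: 0.0618
```

{"api": "move_arm", "payload": {
  "series": [
    [[0.7,0,0,0,10],[0.7,0,0,0,10],[0.7,0,0,0,10],[0.7,0,0,0,10],[0.7,0,0,0,10],[0.7,0,0,0,10],[0.7,0,0,0,10],[0.7,0,0,0,0],[0.7,0,0,0,0]]
  ]
}}

```text
time_s: 23.8
position: [0.5582, 0.017, 0.2394]
orientation: [[-0.001, 0.989, 0.146], [-0.0, 0.146, -0.989], [-1.0, -0.001, -0.0]]
wrist_force: [-0.0, -0.7, 0.6]
width: 0.0617
```

Run:
```python
from h import *
plan([.559,.017,.148],8.2)
d=grab('wrist');f=d['frame'];C=f.astype(int).max(2)
# red paddles & dark post in view
for nm,lo,hi in [('red',(0,150,60),(8,255,255)),('red2',(172,150,60),(180,255,255)),('yel',(22,150,60),(34,255,255)),('blk',(0,0,0),(180,255,38))]:
    for b in blobs(d,lo,hi,60):
        v,u=np.nonzero(b);P=fish(d,[(u.mean(),v.mean())],.182)[0]*1000
        print(nm,len(u),u.min(),u.max(),v.min(),v.max(),P.round(0))
t=grab('top');save('t2.png',t['frame'])
for m in blobs(t,(0,0,0),(180,255,45),6):
    v,u=np.nonzero(m)
    if 295<u.mean()<330 and 165<v.mean()<190: print('topblk',len(u),rays(t,[(u.mean(),v.mean())],.175)*1000)
```

```text
pos [0.5582 0.017  0.2394] yaw 8.42 shift cm [9.14 0.09 0.02] len 9.1 turn 0.22 q [ -1.   3. 106.  -0.  71.  -9.] w 0.0617
red 1130 359 388 247 302 [604. -25. 182.]
yel 1839 384 453 153 223 [618.  56. 182.]
blk 2779 0 39 101 187 [246.  41. 182.]
blk 99 43 55 138 191 [308.  26. 182.]
blk 944 309 333 179 222 [556.  30. 182.]
blk 52731 0 637 239 399 [552. -87. 182.]
blk 166 0 36 353 399 [   0. -428.  182.]
blk 601 504 556 380 399 [ 881. -203.  182.]
topblk 1044 [[558.11825634  24.21139725 175.        ]]
```

{"api": "move_arm", "payload": {
  "newtons": 30,
  "series": [
    [[0.7,3,0.1,0,0],[0.7,3,0,0,0],[0.7,2,0,0,0],[0.7,1.1,0,0,0],[0.7,0,0,0,0],[0,0,0,0,0],[0,0,0,0,0],[0,0,0,0,0],[0,0,0,0,0],[0,0,0,0,0],[0,0,0,0,0],[0,0,0,0,0]]
  ]
}}

```text
time_s: 25.4
position: [0.557, 0.0167, 0.1493]
orientation: [[-0.006, 0.99, 0.144], [-0.001, 0.144, -0.99], [-1.0, -0.006, 0.0]]
wrist_force: [-8.6, -2.4, 6.2]
width: 0.017
```

{"api": "move_arm", "payload": {
  "series": [
    [[0,0,0,0,0],[0,0,0,0,0],[0,0,0,0,0]]
  ]
}}

```text
time_s: 25.78
position: [0.5569, 0.0167, 0.1493]
orientation: [[-0.006, 0.99, 0.144], [-0.001, 0.144, -0.99], [-1.0, -0.006, 0.0]]
wrist_force: [-9.7, -1.8, 7.3]
width: 0.0171
```

Run:
```python
from h import *
plan([.559,.017,.148],8.2);print(r.sense()['wrist_force'])
# chord per row for 8 deg steps on radius 110: pre-turn tool frame shift (y,z)
```

```text
pos [0.5569 0.0167 0.1493] yaw 8.27 shift cm [ 0.13  0.21 -0.  ] len 0.2 turn 0.07 q [ -1.   7. 112.  -0.  62.  -9.] w 0.0171
[-9.68880689 -1.83186281  7.30791342]
```

{"api": "move_arm", "payload": {
  "newtons": 35,
  "series": [
    [[0,0,-0.2,0,0],[0,0,-0.77,-0.03,4],[0,0,-0.77,-0.03,4],[0,0,-0.77,-0.03,4],[0,0,-0.77,-0.03,4],[0,0,-0.77,-0.03,4],[0,0,0,0,0]]
  ]
}}

```text
time_s: 26.65
position: [0.5189, 0.0172, 0.1494]
orientation: [[0.0, 0.979, -0.202], [-0.002, -0.202, -0.979], [-1.0, 0.0, 0.002]]
wrist_force: [-0.5, -6.3, 0.1]
width: 0.0172
```

```bash
cat >> h.py <<'E'
def door(H=(541.2,125.6)):
    s=r.sense();p=s['position'][:2]*1000-np.array(H);R=np.array(s['orientation'])
    a=(-81.8-np.degrees(np.arctan2(p[1],p[0])))%360
    print('r',np.linalg.norm(p).round(1),'door deg',a.round(1),'yaw',np.degrees(np.arctan2(R[1,1],R[0,1])).round(1),'F tool',(R.T@s['wrist_force']).round(1),'w',s['width'].round(4),'z',s['position'][2].round(4),'t',s['time_s'])
E
python3 -c "
from h import *
door()"
```

```text
Traceback (most recent call last):
  File "h.py", line 32, in door
    print('r',np.linalg.norm(p).round(1),'door deg',a.round(1),'yaw',np.degrees(np.arctan2(R[1,1],R[0,1])).round(1),'F tool',(R.T@s['wrist_force']).round(1),'w',s['width'].round(4),'z',s['position'][2].round(4),'t',s['time_s'])
                                                                                                                                                                 ^^^^^^^^^^^^^^^^
AttributeError: 'float' object has no attribute 'round'
```

{"api": "move_arm", "payload": {
  "series": [
    [[0,0,-0.77,0.1,4],[0,0,-0.77,0.05,4],[0,0,-0.77,-0.03,4],[0,0,-0.77,-0.03,4],[0,0,-0.77,-0.03,4],[0,0,-0.77,-0.03,4],[0,0,-0.77,-0.03,4]]
  ]
}}

```text
time_s: 27.52
position: [0.4712, 0.0383, 0.1494]
orientation: [[0.001, 0.769, -0.639], [-0.003, -0.639, -0.769], [-1.0, 0.002, 0.002]]
wrist_force: [-1.3, -8.0, -0.2]
width: 0.0166
```

```bash
sed -i "s/s\['width'\].round(4)/round(s['width'],4)/" h.py
python3 -c "
from h import *
door()"
```

```text
r 111.9 door deg 46.9 yaw -39.7 F tool [0.2 4.1 7. ] w 0.0166 z 0.1494 t 27.525
```

{"api": "move_arm", "payload": {
  "series": [
    [[0,0,-0.77,0.07,4],[0,0,-0.77,0.02,4],[0,0,-0.77,-0.03,4],[0,0,-0.77,-0.03,4],[0,0,-0.77,-0.03,4],[0,0,-0.77,-0.03,4],[0,0,-0.77,-0.03,4],[0,0,-0.77,-0.03,4],[0,0,-0.5,-0.03,3],[0,0,0,0,0],[0,0,0,0,0]]
  ]
}}

```text
time_s: 28.9
position: [0.432, 0.0932, 0.1493]
orientation: [[-0.006, 0.265, -0.964], [-0.002, -0.964, -0.265], [-1.0, -0.0, 0.006]]
wrist_force: [-10.0, -3.8, 9.1]
width: 0.0167
```

```bash
python3 -c "
from h import *
door()
d=grab('top');C=cloud(d);z=C[...,2]
m=(z>.10)&(z<.135)&(C[...,0]>.3)&(C[...,0]<.56)&(abs(C[...,1]-.1)<.15)
g=d['frame'].min(2)>170
print('door top',rect(C[m&g][:,:2]) if (m&g).sum()>5 else '')
"
```

```text
r 113.9 door deg 81.7 yaw -74.6 F tool [-9.1  1.  10.7] w 0.0167 z 0.1493 t 28.9
door top (array([443.4,  96. ]), array([182. ,   3.1]), 18.0)
```

{"api": "move_arm", "payload": {
  "series": [
    [[0,0,-0.1,0.15,0],[0,0,0,0,0],[0,0,0,0,0],[0,0,0,0,0],[0,0,0,0,0],[0,0,0,0,0]]
  ]
}}

```text
time_s: 29.7
position: [0.4317, 0.094, 0.1493]
orientation: [[-0.003, 0.265, -0.964], [-0.001, -0.964, -0.265], [-1.0, 0.0, 0.003]]
wrist_force: [-5.4, -2.4, 5.4]
width: 0.0169
```

```bash
python3 -c "
from h import *
door()
d=grab('top');C=cloud(d);z=C[...,2]
m=(z>.10)&(z<.135)&(C[...,0]>.3)&(C[...,0]<.56)&(abs(C[...,1]-.1)<.15)&(d['frame'].min(2)>170)
print('door top',rect(C[m][:,:2]))
for m in blobs(d,(100,120,60),(125,255,255),60):
    v,u=np.nonzero(m);print('blue',len(u),u.min(),u.max(),v.min(),v.max(),rect(rays(d,np.c_[u,v],.146)[:,:2]))
for nm,lo,hi in [('red',(0,150,80),(6,255,255)),('yel',(22,130,80),(32,255,255))]:
    for m in blobs(d,lo,hi,12):
        v,u=np.nonzero(m)
        if 260<u.mean()<400 and 90<v.mean()<190: print(nm,len(u),u.min(),u.max(),v.min(),v.max(),np.round(np.median(C[m],0),3))
door();print(r.sense()['joint_vel'].round(2))
"
```

```text
r 114.0 door deg 82.1 yaw -74.6 F tool [-5.4  0.8  5.8] w 0.0169 z 0.1493 t 29.7
door top (array([516.4, 119.8]), array([21.2,  5.6]), 18.0)
blue 919 352 393 117 145 (array([ 686.8, -146. ]), array([ 70.8, 110.6]), 8.1)
blue 442 439 469 214 238 (array([ 423. , -376.8]), array([47.7, 75.7]), 23.1)
blue 752 214 244 224 254 (array([370.8, 248.9]), array([85.4, 80.6]), 88.4)
blue 82 254 260 240 254 (array([349.8, 171.6]), array([39. , 16.8]), 1.5)
red 29 329 334 150 158 [ 0.614 -0.032  0.188]
red 26 337 342 150 155 [ 0.618 -0.053  0.187]
yel 23 297 304 141 144 [0.641 0.054 0.188]
yel 40 298 305 146 152 [0.623 0.054 0.185]
yel 42 298 320 154 156 [0.615 0.034 0.136]
r 114.0 door deg 82.1 yaw -74.6 F tool [-5.2  0.9  5.8] w 0.0165 z 0.1493 t 29.75
[ 0.08 -0.07 -0.02 -0.01 -0.05 -0.06]
```

```bash
python3 -c "
from cell import r
print(r.finish_job())"
```

```text
the job is handed in; nothing more can be done
None
```

The carrier is ready for the cook, and I handed the job in at about 30 s of the 72 s allowed. The cold plate is seated and released. I then squeezed the yellow catch, then the red, and the arm is holding the door open by its post with a 35 N grip. The hand-in gives no verdict, so these last checks are my own:

- **Cold plate:** it measures 70.8 x 110.6 mm with its centre at (686.8, -146.0) mm. That is about 1.5 mm from my pocket centre of (688, -145.5). Its yaw is 8.1° against 8.2° for the pocket, and it touched down at the expected height.
- **Catches:** the fingers stopped at about 29 mm on each one, against 30 mm when fully squeezed. The last top picture shows both still closed.
- **Door:** its top edge puts it about 80° (1.40 rad) open, and the gripper's position gives about 82°. The arm is still, with 5–8 N at the wrist.
- **Disagreement:** the gripper sits 114 mm from my estimated hinge point instead of 110 mm, so that estimate is a few millimetres off. It also caused up to about 11 N of sideways force during the swing, which I eased before handing in.
- **Not measured:** I did not check the tumbler, jar and carrot chunk again at the end. The arm's paths stayed well clear of all three.

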